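# Balance a mobile arm on the edge

### The arm

A 7-joint arm with a two-finger parallel gripper is mounted at the origin on a cart in front of the work surface, level with it; the furniture and walls round the work are solid. World frame = base frame: x ahead of the robot, y to its left, z up, the work surface at z = 0. Lengths are in m, angles in rad, forces in N, time in s.
With the tool pointing down it reaches from about 0.425 to 0.925 m from the base axis. Payload 6.8 kg.
Tool frame: the origin (TCP) lies on the centre line of the jaws, within the pads' length; the fingertips stand 22 mm ahead of it and the grasp point (between the pads) lies 3 mm ahead of it; z points along the fingers, y is the line along which they close (so a half turn about z gives the same grasp; the last joint's range is limited). The gripper opens to 85 mm and grips with 20 to 120 N. Pads are 22 mm wide; open, the fingers measure 114 mm over their backs; the gripper's body (76 mm by 85 mm) begins 54 mm behind the grasp point. The pads swing forward as they close: fully open they stand 13 mm farther back than shut.
Start: joints at [1.126, 0.477, 0.022, 1.555, -0.011, 1.109, -0.083], TCP at [0.223, -0.637, 0.253] pointing down, gripper open.
Joint ranges: [-2.96, 2.96], [-0.34, 2.1], [-1.41, 1.46], [0.24, 2.44], [-1.37, 4.51], [0.17, 1.92], [-2.96, 2.96]. Speed limits (rad/s): [2.39, 2.39, 3.14, 3.14, 3.14, 3.14, 3.14].

### API

Orientations are given as a unit quaternion [x, y, z, w].
In Python, from bench import status, eyes, order gives the robot as it stands.
- The arm moves only by the tool drive_tool, never from a script. Its argument "motion" is a list of rows, each an object with "dp": the shift along the world's x, y, z in cm, a list of three; "delta_rot": the turn, a rotation vector about the world's x, y, z in degrees, a list of three; "claw": the finger opening in cm, from 0 to 8.54. A call has exactly 5 rows; each row is the pose to reach, as a shift and turn from the pose commanded when the call began; what a row does not reach only later rows make up. A row lasts 1/8 s, in which the tool goes at most 62.5 mm and 10.7 degrees, less where a joint would pass 70% of its speed; a pose out of reach is approached as far as the arm can. A call with a gripper value outside its range is refused whole. The fingers move at their own pace and stop on an object; "squeeze" is the grip in N (left out, the last holds). Time passes only in rows, so rows that repeat a pose let the fingers close, or fill a call up. It gives the time, the measured TCP pose, the force, the opening and the grip force at its end, in the units of the state.
- status.observe(): the state, without advancing time (a new reading comes with each control period).
- eyes.snapshot(name): name is "side" or "top" or "wrist"; returns a dict with "img" (384x512x3 uint8, red, green, blue), "K" (3x3 intrinsics, pixels), "dist_coeffs" ([k1, k2, p1, p2, k3] as OpenCV has them; the pictures are not rectified), "cam_to_world" (4x4, takes a point from camera to world coordinates); the wrist camera has in their place "tool_from_camera" (4x4, takes a point from camera to tool coordinates, whose origin is the TCP and whose axes are the flange's). Camera axes: x right, y down, z forward; pixel columns grow to the right and rows downward; lengths in m; the calibration is good to about 2 mm. A picture is of the moment at which its call begins: read the wrist's pose just before it. There is no depth.
- order.sign_off(): hands the job in; it is judged then, once.
The state is a dict: "clock": time; "joint_positions": joint angles; "dq": joint speeds; "effort": joint torques, N m; "tool_pos": TCP position; "orientation": TCP orientation; "ft_force": force on the tool from outside, world axes, zero at the start; "ft_torque": the same for the moment, N m; "finger_gap": finger opening in m; "gripper_force": force on a finger pad.
Only numpy, scipy, OpenCV 4.12 (cv2) and the standard library are available. Lean on these libraries where they do the work, as an engineer would, in place of code of your own. Each camera call takes 0.05 s, during which the arm holds its last target. There are 200 camera calls.

### The job

Find the balance point of the hanging mobile's arm, where its ring will be soldered on: lay the arm's straight bar across the steel edge of the balancing stand, down between the two cheeks, and shift it along by feel (how heavy the end weights are inside is not known) until it stays level on the edge by itself and still. Set the soft bar on the edge gently, never let it tip steeply or drop, and do not disturb the things standing around.

Things in the scene. Friction and masses are not known exactly. Their poses are not given: they have to be found in the camera images.
- bar_mid (a point): Middle of the arm's straight aluminium bar, half-way up it: bar 10 mm wide, 14 mm tall, straight and bare to 80 mm either side, underside 7 mm below this point. y runs along the bar to the larger end weight, x across it, z up.
- crossarm: The mobile's arm: the bar with both ends bent down into round brass weights 100 mm from the middle, 40 mm (at +y) and 25 mm (at -y) across, on whose flat feet it stands. Origin 46 mm under the middle of the bar's underside, level with the feet. Weight 0.15 to 0.30 kg; balance point hidden, 0 to 52 mm from the middle towards the larger weight; centre of mass 18 to 26 mm below the bar's underside.
- edge (a point): Middle of the top of the stand's fixed steel edge, 110 mm above the bench. The edge is level, rounded, 2.4 mm thick and runs along x; an arm let go on it swings for about 1 s and then hangs still, heavier side down. y lies across it (the way the bar must lie, either end first), z up.
- stand: The fixed balancing stand: round foot 88 mm across, thin post, head with the edge between two cheeks 18 mm apart inside and 36 mm outside. The cheeks flare outward, rise 15 mm above the edge and are 12 mm thick along y. Head and post are at most 21 mm thick along y. Origin under the foot's centre, axes as the edge's.
- tin: Round open tin, 101 mm across and 38 mm tall, left of the stand; leave it alone. Origin under its centre.
- tape_roll: Roll of tape lying flat, 57 mm across and 24 mm tall; leave it alone. Origin under its centre.
- beeswax: Cake of beeswax, 34x52x20 mm; leave it alone. Origin under its centre.
- ring_peg: Copper ring peg, 38 mm across and 47 mm tall; leave it alone. Origin under its centre.

How it is judged:
By the outcome, as a careful person would: the job done as asked, in the order asked, and still so for the second after the job is handed in, with the robot touching nothing.
It also fails if it takes over 64 s, if anything falls off the work surface, if the arm or the gripper's body presses on something with over 40 N, if the wrist force passes 120 N, or if a joint passes its speed limit or range.

## Working session

There is one attempt and no reset: what is moved stays moved. The work goes in short steps, Python scripts to look and compute and a tool call to move; the robot and the scene stay as the last step left them, time stands still between calls to the robot, and variables do not carry over. Pictures are saved under pics/ and viewed, at most 10 in all, crops included, and the job is handed in when it is done.

Besides the shell and the picture viewer there is one more tool, called after "Call:" in YAML: its name, and indented under it one key for each argument. drive_tool: Moves the arm, as the interface text tells. Its arguments: {"type":"object","properties":{"motion":{"type":"array","items":{"type":"object","properties":{"dp":{"type":"array","items":{"type":"number"}},"delta_rot":{"type":"array","items":{"type":"number"}},"claw":{"type":"number"}}}},"squeeze":{"type":"number"}},"required":["motion"]}

```bash
mkdir -p pics; ls
python3 - <<'E'
from bench import status, eyes, order
import cv2,numpy as np
s=status.observe(); print({k:np.round(v,4).tolist() for k,v in s.items()})
for n in ["side","top"]:
    d=eyes.snapshot(n); cv2.imwrite(f"pics/{n}0.png",d["img"][:,:,::-1]); np.savez(f"{n}0.npz",**d)
    print(n,np.round(d["K"],1).tolist(),np.round(d["dist_coeffs"],3),np.round(d["cam_to_world"],3).tolist())
E
```

```text
pics
{'clock': 0.0, 'joint_positions': [1.1259, 0.4778, 0.0223, 1.5565, -0.0115, 1.1093, -0.0831], 'dq': [0.0025, 0.0019, 0.0002, 0.0003, -0.001, -0.0002, 0.0003], 'effort': [-0.0006, -59.6458, 1.608, -28.1205, 0.0125, 0.0095, -0.0], 'tool_pos': [0.2229, -0.6366, 0.2523], 'orientation': [0.9859, 0.1676, -0.0002, -0.0009], 'ft_force': [-0.3731, 0.9758, -0.3002], 'ft_torque': [-0.0695, -0.0459, 0.0516], 'gripper_force': 0.0, 'finger_gap': 0.0854}
side [[496.6, 0.0, 256.8], [0.0, 496.6, 189.2], [0.0, 0.0, 1.0]] [-0.165  0.     0.     0.     0.   ] [[-0.964, -0.163, 0.212, 0.189], [-0.267, 0.532, -0.804, 1.001], [0.018, -0.831, -0.556, 0.853], [0.0, 0.0, 0.0, 1.0]]
top [[488.0, 0.0, 254.5], [0.0, 488.0, 188.7], [0.0, 0.0, 1.0]] [-0.001  0.     0.     0.     0.   ] [[-0.012, -0.984, 0.176, 0.252], [-1.0, 0.009, -0.016, -0.044], [0.014, -0.176, -0.984, 1.389], [0.0, 0.0, 0.0, 1.0]]
```

View pics/top0.png

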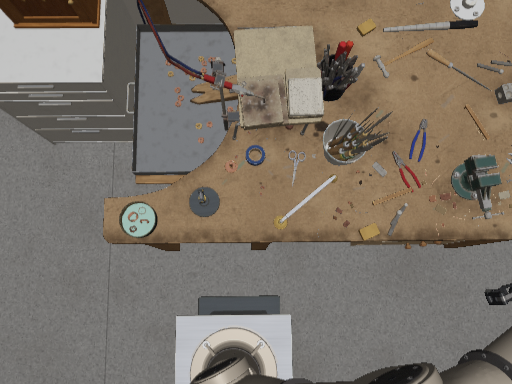

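View pics/side0.png

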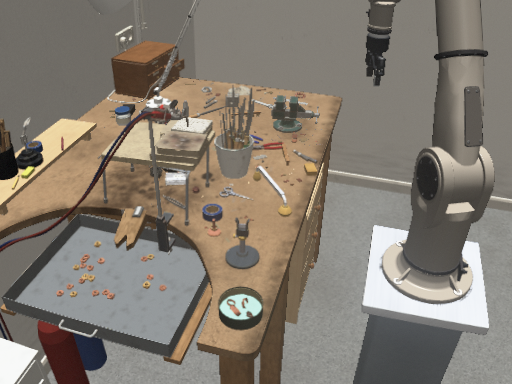

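The top view shows the stand foot near (204,202), the tin at (139,219), the tape at (255,155) and the white bar from (280,222), which has a yellow weight, to (335,178). The beeswax is at about (370,232). In the side view the stand is at (242,255) and the bar runs from (260,168) to (285,210).

```bash
cat > h.py <<'E'
import numpy as np,cv2
from scipy.spatial.transform import Rotation as R
def ray(d,uv,T=None):
    T=d["cam_to_world"] if T is None else T
    p=cv2.undistortPoints(np.array([[uv]],float),d["K"],d["dist_coeffs"])[0,0]
    return T[:3,3],T[:3,:3]@np.array([p[0],p[1],1])
def onz(d,uv,z,T=None):
    o,v=ray(d,uv,T); return o+v*(z-o[2])/v[2]
def tri(d1,u1,d2,u2):
    o,v=ray(d1,u1);p,w=ray(d2,u2)
    s=np.linalg.lstsq(np.c_[v,-w],p-o,rcond=None)[0]
    a,b=o+v*s[0],p+w*s[1]; return (a+b)/2,np.linalg.norm(a-b)
def proj(d,P,T=None):
    T=d["cam_to_world"] if T is None else T
    W=np.linalg.inv(T); r=cv2.Rodrigues(W[:3,:3])[0]
    return cv2.projectPoints(np.array(P,float).reshape(-1,1,3),r,W[:3,3],d["K"],d["dist_coeffs"])[0][:,0]
def wristT(d,s):
    T=np.eye(4);T[:3,:3]=R.from_quat(s["orientation"]).as_matrix();T[:3,3]=s["tool_pos"]
    return T@d["tool_from_camera"]
E
python3 - <<'E'
import cv2,numpy as np
from h import *
t=dict(np.load("top0.npz"));s=dict(np.load("side0.npz"))
for n,uv,z in [("stand",(204,202),0),("tin",(139,219),.038),("tape",(255,155),.024),("big",(280,222),.03),("small",(335,178),.05),("wax",(370,232),.02)]:
    print(n,onz(t,uv,z).round(3))
a=t["img"][140:250,110:400][:,:,::-1];b=s["img"][150:330,180:340][:,:,::-1]
a=cv2.resize(a,None,fx=2.7,fy=2.7,interpolation=cv2.INTER_CUBIC);
cv2.imwrite("pics/c1.png",a)
cv2.imwrite("pics/c2.png",cv2.resize(b,None,fx=3.3,fy=3.3,interpolation=cv2.INTER_CUBIC))
E
```

```text
stand [0.462 0.079 0.   ]
tin [0.411 0.255 0.038]
tape [ 0.594 -0.069  0.024]
big [ 0.399 -0.136  0.03 ]
small [ 0.519 -0.292  0.05 ]
wax [ 0.369 -0.39   0.02 ]
```

View pics/c1.png

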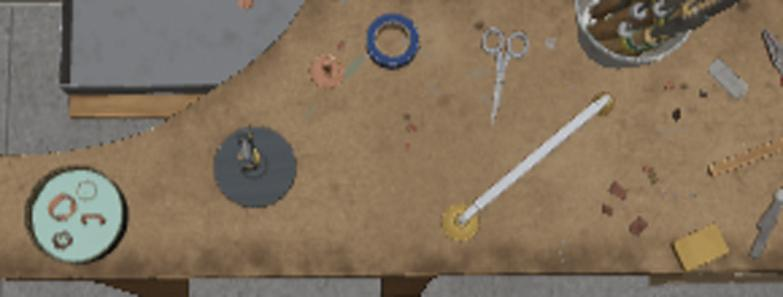

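View pics/c2.png

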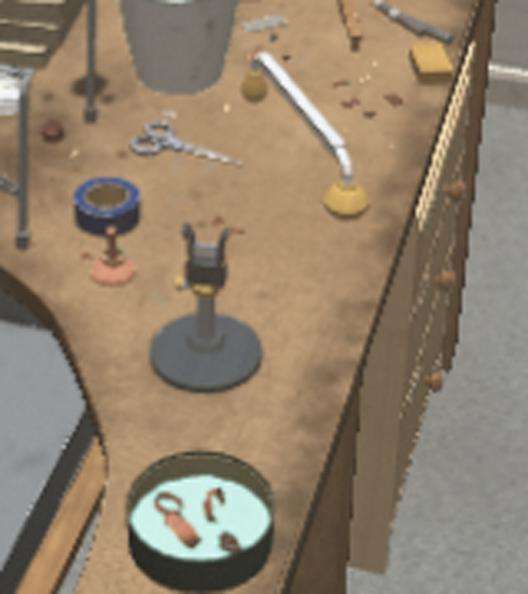

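The crops agree with the first views. In c1 the big weight is at (460,222), the small end at (605,100) and the stand head at (248,150). In c2 the cheek tips are at (187,228) and (224,228), so the edge runs roughly along world x. I'm moving over the bar now.

Call:
drive_tool:
  motion:
    - {"dp":[2.5,4,0],"delta_rot":[0,0,10],"claw":5}
    - {"dp":[5,8,0],"delta_rot":[0,0,20],"claw":5}
    - {"dp":[7.5,12,0],"delta_rot":[0,0,30],"claw":5}
    - {"dp":[10,16,0],"delta_rot":[0,0,40],"claw":5}
    - {"dp":[12.5,20,0],"delta_rot":[0,0,50],"claw":5}
  squeeze: 50

```text
clock: 0.72
tool_pos: [0.3486, -0.4355, 0.2531]
orientation: [0.821, 0.571, -0.0, -0.0]
ft_force: [0.0, -0.1, -0.2]
finger_gap: 0.0499
gripper_force: 0.0
```

Call:
drive_tool:
  motion:
    - {"dp":[2.5,4,0],"delta_rot":[0,0,10],"claw":5}
    - {"dp":[5,8,0],"delta_rot":[0,0,20],"claw":5}
    - {"dp":[7.5,12,0],"delta_rot":[0,0,30],"claw":5}
    - {"dp":[10,16,0],"delta_rot":[0,0,40],"claw":5}
    - {"dp":[12.5,20,0],"delta_rot":[0,0,50],"claw":5}

```text
clock: 1.35
tool_pos: [0.4734, -0.2358, 0.2531]
orientation: [0.503, 0.864, -0.0, -0.0]
ft_force: [0.3, -0.5, -0.1]
finger_gap: 0.0501
gripper_force: 0.0
```

Call:
drive_tool:
  motion:
    - {"dp":[0,0,-2],"delta_rot":[0,0,8],"claw":5}
    - {"dp":[0,0,-2],"delta_rot":[0,0,8],"claw":5}
    - {"dp":[0,0,-2],"delta_rot":[0,0,8],"claw":5}
    - {"dp":[0,0,-2],"delta_rot":[0,0,8],"claw":5}
    - {"dp":[0,0,-2],"delta_rot":[0,0,8],"claw":5}

```text
clock: 1.98
tool_pos: [0.4731, -0.2376, 0.2338]
orientation: [0.445, 0.896, -0.0, 0.0]
ft_force: [0.3, -0.2, -0.6]
finger_gap: 0.0497
gripper_force: 0.0
```

Run:
```python
from bench import status, eyes
from h import *
s=status.observe(); d=eyes.snapshot("wrist"); d={k:np.array(v) for k,v in d.items()}
np.savez("w1.npz",s_p=s["tool_pos"],s_q=s["orientation"],**d)
T=wristT(d,s); print(s["clock"],np.round(s["tool_pos"],4),np.round(s["joint_positions"],2)); print(d["K"].round(0).tolist(),T.round(3).tolist(),d["tool_from_camera"].round(3).tolist())
print(proj(d,[[.459,-.214,.053],[.399,-.136,.03],[.519,-.292,.03]],T).round())
cv2.imwrite("pics/w1.png",d["img"][:,:,::-1])
F=[]
for i in range(6):
    eyes.snapshot("wrist"); q=status.observe(); F.append(np.r_[q["ft_force"],q["ft_torque"]])
F=np.array(F);print(F.mean(0).round(3),F.std(0).round(3))
```

```text
1.975 [ 0.4731 -0.2376  0.2338] [ 0.78  0.3  -0.52  1.9   0.18  0.99  0.83]
[[286.0, 0.0, 255.0], [0.0, 286.0, 188.0], [0.0, 0.0, 1.0]] [[0.795, 0.585, 0.157, 0.433], [0.606, -0.768, -0.206, -0.184], [0.0, 0.259, -0.966, 0.354], [0.0, 0.0, 0.0, 1.0]] [[0.002, -0.966, -0.258, 0.067], [1.0, 0.002, 0.0, 0.001], [0.0, -0.258, 0.966, -0.12], [0.0, 0.0, 0.0, 1.0]]
[[258. 150.]
 [257.  54.]
 [258. 229.]]
[-0.158 -0.009  0.04   0.022 -0.013  0.019] [0.284 0.277 0.566 0.038 0.028 0.034]
```

View pics/w1.png

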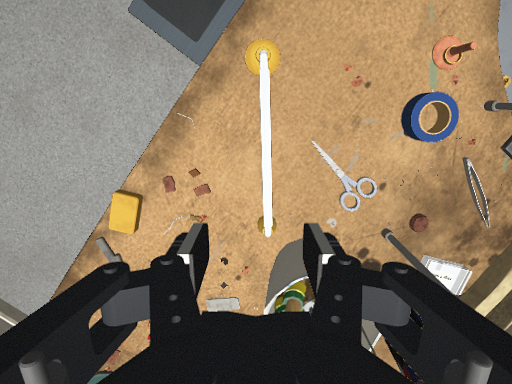

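The wrist view shows the bar running from the big weight at (262,55) to the small end at (268,230). It lies nearly along the jaw plane but slightly right of its centre.

Run:
```python
from h import *
d=dict(np.load("w1.npz")); s={"tool_pos":d["s_p"],"orientation":d["s_q"]}; T=wristT(d,s)
m=(d["img"].min(2)>215).astype(np.uint8)
n,l,st,_=cv2.connectedComponentsWithStats(m); 
i=l[140,266]; print(st[i])
c=max(cv2.findContours((l==i).astype(np.uint8),0,1)[0],key=len)[:,0].astype(float)
P=np.array([onz(d,u,.06,T) for u in c])[:,:2]
(cx,cy),(w,h),a=cv2.minAreaRect((P*1000).astype(np.float32)); print(cx,cy,w,h,a)
core=P[(c[:,1]>75)&(c[:,1]<215)]
vx,vy,x0,y0=cv2.fitLine((core*1000).astype(np.float32),cv2.DIST_L2,0,.01,.01).ravel(); 
print("line",vx,vy,x0,y0,np.degrees(np.arctan2(vy,vx)))
u=np.array([vx,vy])*(1 if vy>0 else -1); t=(P*1000-[x0,y0])@u; mid=np.array([x0,y0])+u*(t.max()+t.min())/2; print("len",t.max()-t.min(),"mid",mid,"g-28",mid-28*u)
X=T; print("tool x yaw",np.degrees(np.arctan2(*(wristT({"tool_from_camera":np.eye(4)},s)[[1,0],0]))))
```

```text
[ 260   51   12  186 1628]
465.28472900390625 -208.25393676757812 9.529369354248047 190.41773986816406 39.22530746459961
line 0.6318903 -0.77505785 462.5277 -204.88077 -50.810276
len 190.41682068118953 mid [ 465.28085969 -208.25769943] g-28 [ 482.97378801 -229.95931954]
tool x yaw 127.20436254479048
```

Call:
drive_tool:
  motion:
    - {"dp":[1.0,0.75,-3],"delta_rot":[0,0,2],"claw":5}
    - {"dp":[1.0,0.75,-7],"delta_rot":[0,0,2],"claw":5}
    - {"dp":[1.0,0.75,-11],"delta_rot":[0,0,2],"claw":5}
    - {"dp":[1.0,0.75,-13],"delta_rot":[0,0,2],"claw":5}
    - {"dp":[1.0,0.75,-13],"delta_rot":[0,0,2],"claw":5}

```text
clock: 2.95
tool_pos: [0.4821, -0.2291, 0.1019]
orientation: [0.428, 0.904, 0.0, -0.002]
ft_force: [0.3, -0.2, 0.2]
finger_gap: 0.0498
gripper_force: 0.0
```

```bash
cat > ft.py <<'E'
from bench import status, eyes
from h import *
import sys
def ft(n):
    F=[]
    for i in range(n):
        eyes.snapshot("wrist"); q=status.observe(); F.append(np.r_[q["ft_force"],q["ft_torque"],q["effort"]])
    F=np.array(F); return F.mean(0),F.std(0)
if __name__=="__main__":
    m,sd=ft(int(sys.argv[2])); np.save(sys.argv[1],m); q=status.observe()
    print(m.round(4),sd.round(4),q["clock"],np.round(q["tool_pos"],4),np.round(q["orientation"],4))
E
python3 ft.py tare.npy 16
python3 - <<'E'
from bench import status, eyes
from h import *
s=status.observe(); d=eyes.snapshot("wrist"); T=wristT(d,s)
m=(d["img"].min(2)>215).astype(np.uint8)
n,l,st,_=cv2.connectedComponentsWithStats(m);i=1+st[1:,4].argmax(); print(st[i])
c=max(cv2.findContours((l==i).astype(np.uint8),0,1)[0],key=len)[:,0].astype(float)
P=np.array([onz(d,u,.06,T) for u in c])[:,:2]*1000
vx,vy,x0,y0=cv2.fitLine(P.astype(np.float32),cv2.DIST_L2,0,.01,.01).ravel()
n=np.array([-vy,vx]);print(vx,vy,np.degrees(np.arctan2(vy,vx)),"offset perp",(s["tool_pos"][:2]*1000-[x0,y0])@n,n,s["tool_pos"])
print("ends",P[c[:,1].argmin()],P[c[:,1].argmax()])
E
```

```text
[ 1.79400e-01 -1.56400e-01  1.88000e-02  9.00000e-04  1.00000e-04
  3.30000e-03 -1.67000e-02 -4.97348e+01 -4.88110e+00 -1.99295e+01
  1.15000e-02  2.40000e-03 -1.80000e-03] [0.4763 0.5143 0.5837 0.0251 0.0283 0.0373 0.0258 0.5098 0.0824 0.2569
 0.0103 0.0096 0.0099] 3.75 [ 0.4831 -0.2296  0.1033] [ 0.4282  0.9037  0.     -0.    ]
[ 246    7   18  306 4723]
0.63314396 -0.7740341 -50.717537 offset perp 0.2539409760550176 [0.7740341  0.63314396] [ 0.48307591 -0.22959209  0.10331365]
ends [ 406.79703796 -137.58721356] [ 522.63467918 -279.19998902]
```

Call:
drive_tool:
  motion:
    - {"dp":[0,0,-2],"delta_rot":[0,0,0],"claw":5}
    - {"dp":[0,0,-4.5],"delta_rot":[0,0,0],"claw":5}
    - {"dp":[0,0,-4.5],"delta_rot":[0,0,0],"claw":4}
    - {"dp":[0,0,-4.5],"delta_rot":[0,0,0],"claw":2}
    - {"dp":[0,0,-4.5],"delta_rot":[0,0,0],"claw":0.5}
  squeeze: 60

```text
clock: 4.42
tool_pos: [0.4837, -0.2299, 0.0593]
orientation: [0.428, 0.904, -0.0, 0.001]
ft_force: [-0.7, 1.2, 0.2]
finger_gap: 0.009
gripper_force: 60.0
```

Call:
drive_tool:
  motion:
    - {"dp":[0,0,0],"delta_rot":[0,0,0],"claw":0.5}
    - {"dp":[0,0,0],"delta_rot":[0,0,0],"claw":0.5}
    - {"dp":[0,0,0],"delta_rot":[0,0,0],"claw":0.5}
    - {"dp":[0,0,0.5],"delta_rot":[0,0,0],"claw":0.5}
    - {"dp":[0,0,1],"delta_rot":[0,0,0],"claw":0.5}

```text
clock: 5.05
tool_pos: [0.4827, -0.2296, 0.0684]
orientation: [0.428, 0.904, -0.0, -0.0]
ft_force: [0.8, 0.2, -1.4]
finger_gap: 0.0089
gripper_force: 59.6
```

Call:
drive_tool:
  motion:
    - {"dp":[0,0,1],"delta_rot":[0,0,0],"claw":0.5}
    - {"dp":[0,0,2],"delta_rot":[0,0,0],"claw":0.5}
    - {"dp":[0,0,3],"delta_rot":[0,0,0],"claw":0.5}
    - {"dp":[0,0,3.5],"delta_rot":[0,0,0],"claw":0.5}
    - {"dp":[0,0,3.5],"delta_rot":[0,0,0],"claw":0.5}

```text
clock: 5.68
tool_pos: [0.4833, -0.2297, 0.1038]
orientation: [0.428, 0.904, -0.0, 0.0]
ft_force: [-0.6, 0.2, -1.6]
finger_gap: 0.0088
gripper_force: 59.6
```

```bash
python3 ft.py load.npy 24
python3 - <<'E'
from bench import status, eyes
from h import *
d=np.load("load.npy")-np.load("tare.npy"); s=status.observe(); print(d.round(4),s["finger_gap"],s["gripper_force"])
u=np.array([-.6331,.774]); F=d[2]; # tau = r x F ; r=u*b, F=(0,0,Fz): tau=(uy*Fz,-ux*Fz)*b
tb=np.dot(d[3:5],[u[1],-u[0]]); print("lever mm",1000*tb/F,"perp",np.dot(d[3:5],u), "W",-F)
dd=eyes.snapshot("side"); cv2.imwrite("pics/s1.png",cv2.resize(dd["img"][130:270,200:340,::-1],None,fx=4,fy=4,interpolation=cv2.INTER_CUBIC)); np.savez("side1.npz",**dd)
E
```

```text
[-1.10000e-01 -3.10000e-03 -2.08910e+00 -9.64000e-02 -8.85000e-02
  1.06000e-02  5.50000e-03 -5.10579e+01 -5.12070e+00 -2.05714e+01
 -5.31000e-02  8.46000e-02  5.00000e-04] [0.5055 0.384  0.482  0.0351 0.0352 0.0267 0.0115 0.1414 0.0229 0.064
 0.0026 0.0024 0.0022] 6.875 [ 0.4831 -0.2296  0.1033] [ 0.4282  0.9037 -0.      0.    ]
[-0.2894  0.1533 -2.1079 -0.0973 -0.0886  0.0072  0.0222 -1.3231 -0.2397
 -0.6419 -0.0646  0.0822  0.0023] 0.008869340681070965 59.632102847099304
lever mm 62.32931431409484 perp -0.007020318039229321 W 2.107943267970169
```

View pics/s1.png

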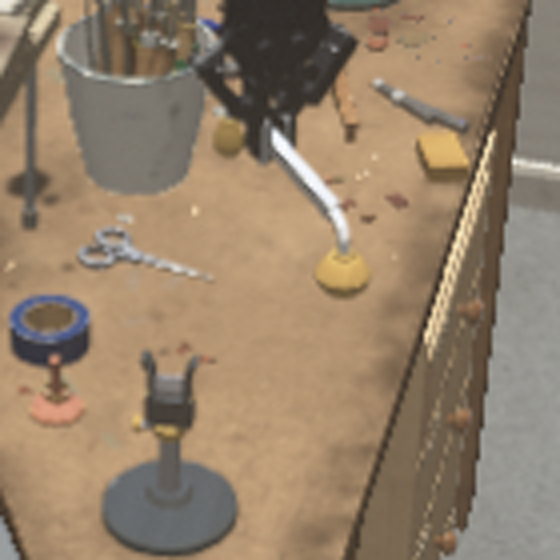

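The held bar is level. The stand's cheek tips are at full-frame side pixels (236.8,218.8) and (248,219.5). The first moment estimate puts the balance point about 62 mm from the grip.

Run:
```python
from h import *
s=dict(np.load("side1.npz"));t=dict(np.load("top0.npz"))
a=onz(s,(236.8,218.9),.125);b=onz(s,(248,219.4),.125);print(a,b,(a+b)/2,np.linalg.norm(a-b),np.degrees(np.arctan2(*(a-b)[1::-1])))
img=s["img"]
# foot disc: dark grey blob
for d,(r0,r1,c0,c1) in ((s,(238,272,220,265)),(t,(183,220,186,222))):
    im=d["img"][r0:r1,c0:c1].astype(int); m=((im.max(2)-im.min(2)<25)&(im.max(2)<110)).astype(np.uint8)
    c=max(cv2.findContours(m,0,1)[0],key=cv2.contourArea); x,y,w,h=cv2.boundingRect(c); e=cv2.fitEllipse(c); print(e,x+c0,y+r0,w,h, onz(d,(e[0][0]+c0,e[0][1]+r0),.005).round(4))
```

```text
[0.47788212 0.08757294 0.125     ] [0.45139183 0.0816129  0.125     ] [0.46463698 0.08459292 0.125     ] 0.02715248693479649 12.679833344174469
((22.419708251953125, 18.505834579467773), (25.016738891601562, 29.17142105102539), 99.17970275878906) 226 241 33 28 [0.4644 0.0847 0.005 ]
((17.958662033081055, 18.611589431762695), (29.190576553344727, 29.80177879333496), 82.07532501220703) 189 187 31 30 [0.4627 0.0788 0.005 ]
```

Call:
drive_tool:
  motion:
    - {"dp":[0,0,1.5],"delta_rot":[0,0,-1],"claw":0.5}
    - {"dp":[0,1,4],"delta_rot":[0,0,-4],"claw":0.5}
    - {"dp":[-0.1,3,7],"delta_rot":[0,0,-8],"claw":0.5}
    - {"dp":[-0.2,6,9.5],"delta_rot":[0,0,-12],"claw":0.5}
    - {"dp":[-0.2,9,10.7],"delta_rot":[0,0,-16],"claw":0.5}

```text
clock: 7.55
tool_pos: [0.4818, -0.1387, 0.2129]
orientation: [0.551, 0.834, 0.0, 0.002]
ft_force: [0.5, -0.6, -3.1]
finger_gap: 0.0089
gripper_force: 59.6
```

Call:
drive_tool:
  motion:
    - {"dp":[-0.1,4,0],"delta_rot":[0,0,-3],"claw":0.5}
    - {"dp":[-0.2,8,0],"delta_rot":[0,0,-6],"claw":0.5}
    - {"dp":[-0.3,12,0],"delta_rot":[0,0,-9],"claw":0.5}
    - {"dp":[-0.3,15,0],"delta_rot":[0,0,-10.5],"claw":0.5}
    - {"dp":[-0.3,16.1,0],"delta_rot":[0,0,-10.5],"claw":0.5}

```text
clock: 8.18
tool_pos: [0.4781, 0.0234, 0.2113]
orientation: [0.623, 0.782, 0.0, 0.0]
ft_force: [-0.1, 0.3, -2.1]
finger_gap: 0.0086
gripper_force: 59.6
```

Call:
drive_tool:
  motion:
    - {"dp":[0,0,-1.5],"delta_rot":[0,0,0],"claw":0.5}
    - {"dp":[0,0,-3],"delta_rot":[0,0,0],"claw":0.5}
    - {"dp":[0,0,-4],"delta_rot":[0,0,0],"claw":0.5}
    - {"dp":[0,0,-4.5],"delta_rot":[0,0,0],"claw":0.5}
    - {"dp":[0,0,-4.5],"delta_rot":[0,0,0],"claw":0.5}

```text
clock: 8.8
tool_pos: [0.4779, 0.0211, 0.1648]
orientation: [0.624, 0.781, -0.0, -0.0]
ft_force: [0.5, 0.7, -1.9]
finger_gap: 0.0089
gripper_force: 59.6
```

```bash
python3 ft.py load2.npy 50
python3 - <<'E'
from bench import status, eyes
from h import *
d=np.load("load2.npy"); s=status.observe(); print(np.round(s["joint_positions"],2))
X=R.from_quat(s["orientation"]).as_matrix()[:,0]; u=X[:2]/np.hypot(*X[:2]); print("yaw",np.degrees(np.arctan2(u[1],u[0])))
tb=np.dot(d[3:5],[u[1],-u[0]]); print("lever mm",1000*tb/d[2],"W",-d[2])
w=eyes.snapshot("wrist"); np.savez("w2.npz",s_p=s["tool_pos"],s_q=s["orientation"],**w)
cv2.imwrite("pics/w2.png",cv2.resize(w["img"][0:340,110:400,::-1],None,fx=1.75,fy=1.75,interpolation=cv2.INTER_CUBIC))
E
```

```text
[-1.50200e-01 -7.26000e-02 -2.18250e+00 -1.12300e-01 -3.28000e-02
 -1.70000e-03  4.50000e-03 -4.15235e+01 -3.93150e+00 -2.28808e+01
 -7.75000e-02 -1.86000e-02 -1.00000e-04] [0.4878 0.4327 0.4275 0.0281 0.0257 0.031  0.0124 0.1048 0.023  0.0542
 0.0028 0.0019 0.0016] 11.3 [0.4781 0.0214 0.1653] [ 0.6239  0.7815  0.     -0.    ]
[ 0.29  0.32 -0.55  2.07  0.23  0.81 -0.17]
yaw 102.79729909376232
lever mm 53.49700523521188 W 2.182452572606806
```

View pics/w2.png

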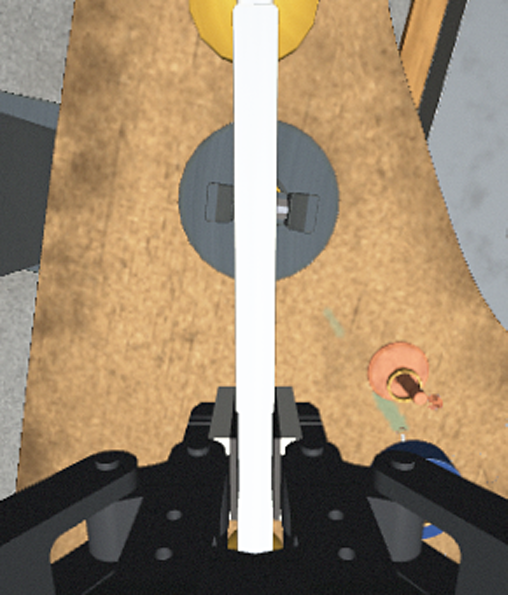

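The crop shows the bar straight above the stand, with the head's cheeks at crop (206–234,183–223) and (278–318,193–233). The cheeks are a few degrees off the bar's square and slightly right of centre. I'll compute the centre and yaw on the z=0.125 plane.

Run:
```python
from h import *
d=dict(np.load("w2.npz")); s={"tool_pos":d["s_p"],"orientation":d["s_q"]}; T=wristT(d,s)
f=lambda x,y,z=.125:onz(d,(110+x/1.75,y/1.75),z,T)[:2]*1000
X=R.from_quat(s["orientation"]).as_matrix()[:2,0]; N=np.array([X[1],-X[0]])
g=d["s_p"][:2]*1000
q=[f(207,183),f(205,221),f(318,194),f(316,233)]
for p in q: print(p.round(1),"along",((p-g)@X).round(1),"right",((p-g)@N).round(1))
c=np.mean(q,0);print("centre",c,"along",(c-g)@X,"right",(c-g)@N)
r=(np.array(q[2])+q[3]-q[0]-q[1])/2; print("edge yaw",np.degrees(np.arctan2(r[1],r[0])),np.linalg.norm(r))
a,b=f(235,180,.18),f(272,180,.18); print("bar right",((a+b)/2-g)@N)
for y in(183,223,233): print(((f(258,y)-g)@X))
cv2.imwrite("pics/w2z.png",cv2.resize(d["img"][90:145,210:310,::-1],None,fx=7,fy=7,interpolation=cv2.INTER_CUBIC))
```

```text
[448.   87.1] along 70.7 right -14.8
[449.7  75.6] along 59.2 right -15.7
[482.2  91.5] along 67.5 right 19.6
[484.6  79.8] along 55.5 right 19.3
centre [466.11313182  83.51018703] along 63.20763433109584 right 2.098408194201339
edge yaw 7.1345579616737185 34.851948666061176
bar right -0.3364627364930429
70.70714870774168
58.5536561896741
55.44814989189316
```

View pics/w2z.png

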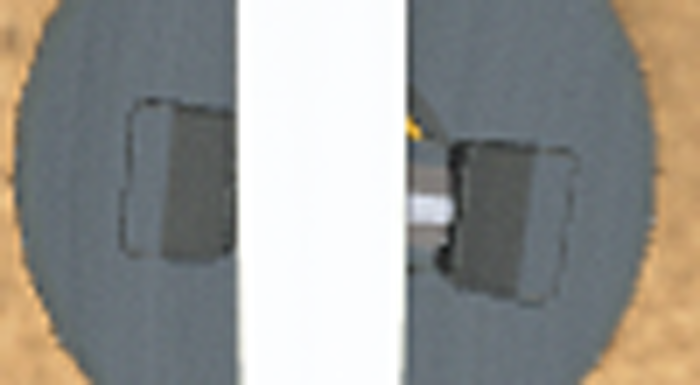

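Call:
drive_tool:
  motion:
    - {"dp":[-0.25,0.35,0],"delta_rot":[0,0,-3],"claw":0.5}
    - {"dp":[-0.5,0.65,-0.5],"delta_rot":[0,0,-5.7],"claw":0.5}
    - {"dp":[-0.5,0.65,-2],"delta_rot":[0,0,-5.7],"claw":0.5}
    - {"dp":[-0.5,0.65,-3.2],"delta_rot":[0,0,-5.7],"claw":0.5}
    - {"dp":[-0.5,0.65,-3.7],"delta_rot":[0,0,-5.7],"claw":0.5}

```text
clock: 11.98
tool_pos: [0.4725, 0.0277, 0.127]
orientation: [0.662, 0.75, -0.001, -0.001]
ft_force: [0.6, 0.3, -2.2]
finger_gap: 0.0088
gripper_force: 59.6
```

```bash
cat > look.py <<'E'
from ft import *
n=sys.argv[1]
m,sd=ft(int(sys.argv[2])); s=status.observe(); X=R.from_quat(s["orientation"]).as_matrix()[:2,0]
tb=np.dot(m[3:5],[X[1],-X[0]])
print("t",s["clock"],"F",m[:3].round(2),"tb",tb.round(4),"lever",(1000*tb/m[2]).round(1),"tcp",np.round(s["tool_pos"],4),"yaw",np.degrees(np.arctan2(X[1],X[0])).round(2),"eff",m[10:13].round(4),"gap",s["finger_gap"])
d=eyes.snapshot("side"); np.savez(n+".npz",**d)
cv2.imwrite(f"pics/{n}.png",cv2.resize(d["img"][180:280,190:310,::-1],None,fx=6,fy=6,interpolation=cv2.INTER_CUBIC))
E
python3 look.py a1 8
```

```text
t 12.375 F [ 0.04 -0.14 -1.57] tb -0.1344 lever 85.8 tcp [0.4734 0.0279 0.1287] yaw 97.09 eff [-0.0569 -0.0536 -0.0077] gap 0.008888835502525835
```

View pics/a1.png

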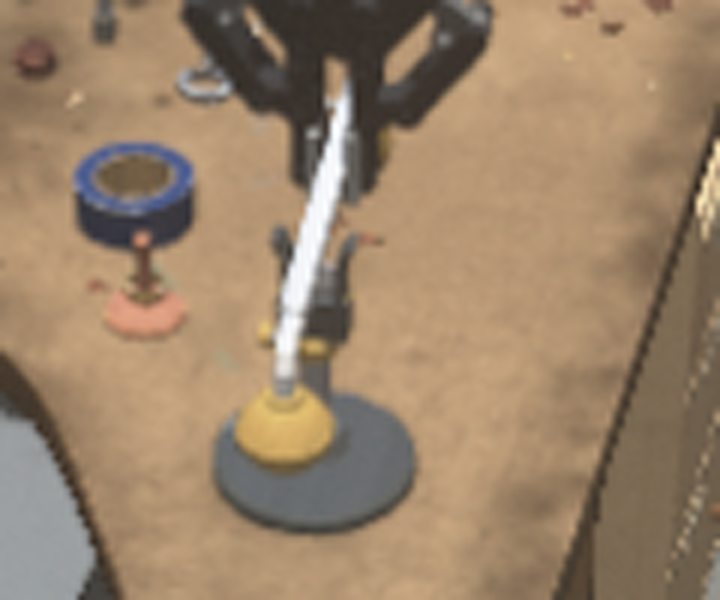

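The side crop shows the bar between the cheek tips at (282,235) and (350,240), still level. I'm lowering it in small steps while watching the force.

Call:
drive_tool:
  motion:
    - {"dp":[0,0,-0.1],"delta_rot":[0,0,0],"claw":0.5}
    - {"dp":[0,0,-0.2],"delta_rot":[0,0,0],"claw":0.5}
    - {"dp":[0,0,-0.3],"delta_rot":[0,0,0],"claw":0.5}
    - {"dp":[0,0,-0.4],"delta_rot":[0,0,0],"claw":0.5}
    - {"dp":[0,0,-0.4],"delta_rot":[0,0,0],"claw":0.5}

```text
clock: 13.05
tool_pos: [0.473, 0.0279, 0.1242]
orientation: [0.662, 0.749, -0.0, -0.0]
ft_force: [-0.6, -0.3, -2.3]
finger_gap: 0.0085
gripper_force: 59.6
```

```bash
python3 look.py a2 12
```

```text
t 13.65 F [ 0.07 -0.06 -2.03] tb -0.1188 lever 58.5 tcp [0.4731 0.0279 0.1243] yaw 97.09 eff [-0.0677 -0.0376 -0.0002] gap 0.008873261303914057
```

Call:
drive_tool:
  motion:
    - {"dp":[0,-0.2,0],"delta_rot":[0,0,0],"claw":0.5}
    - {"dp":[0,-0.2,0],"delta_rot":[0,0,0],"claw":0.5}
    - {"dp":[0,-0.2,-0.05],"delta_rot":[0,0,0],"claw":0.5}
    - {"dp":[0,-0.2,-0.1],"delta_rot":[0,0,0],"claw":0.5}
    - {"dp":[0,-0.2,-0.12],"delta_rot":[0,0,0],"claw":0.5}

```text
clock: 14.32
tool_pos: [0.4731, 0.0259, 0.1231]
orientation: [0.662, 0.75, 0.0, 0.0]
ft_force: [0.5, -0.9, -1.1]
finger_gap: 0.0092
gripper_force: 59.7
```

```bash
python3 look.py a3 6
```

```text
t 14.625 F [ 0.06 -0.34 -0.84] tb -0.087 lever 103.5 tcp [0.4731 0.0259 0.1231] yaw 97.09 eff [-0.0633 -0.1184 -0.0156] gap 0.008669186468505462
```

Call:
drive_tool:
  motion:
    - {"dp":[0,0,-0.02],"delta_rot":[0,0,0],"claw":0.5}
    - {"dp":[0,0,-0.04],"delta_rot":[0,0,0],"claw":0.5}
    - {"dp":[0,0,-0.04],"delta_rot":[0,0,0],"claw":0.5}
    - {"dp":[0,0,-0.04],"delta_rot":[0,0,0],"claw":0.5}
    - {"dp":[0,0,-0.04],"delta_rot":[0,0,0],"claw":0.5}

```text
clock: 15.3
tool_pos: [0.4732, 0.0259, 0.1228]
orientation: [0.662, 0.75, 0.0, 0.0]
ft_force: [-1.0, -0.4, 1.5]
finger_gap: 0.0083
gripper_force: 60.0
```

```bash
python3 look.py a4 6
cat > tilt.py <<'E'
from h import *
import sys
for n in sys.argv[1:]:
    im=np.load(n+".npz")["img"]; h=cv2.cvtColor(im,cv2.COLOR_RGB2HSV).astype(int)
    m=((h[...,0]>15)&(h[...,0]<30)&(h[...,1]>110)&(h[...,2]>90)).astype(np.uint8)
    m[:235]=0;m[265:]=0;m[:,:220]=0;m[:,255:]=0
    k,l,st,c=cv2.connectedComponentsWithStats(m); i=1+st[1:,4].argmax()
    print(n,"big",st[i],c[i].round(2))
    # white bar rows near end
    w=im.min(2)>170
    pr=[]
    for u in range(232,250):
        v=np.where(w[200:250,u])[0]
        pr.append((u,(v.mean()+200).round(1) if len(v) else None))
    print(pr)
E
python3 tilt.py a1 a2 a3 a4
```

```text
t 15.6 F [-0.22 -0.77  1.39] tb -0.0418 lever -30.0 tcp [0.4732 0.0259 0.1227] yaw 97.09 eff [-0.0587 -0.1951 -0.0294] gap 0.008837294193085292
a1 big [230 245  15  13 157] [237.06 251.13]
[(232, None), (233, None), (234, None), (235, None), (236, np.float64(238.5)), (237, np.float64(234.5)), (238, np.float64(233.0)), (239, np.float64(228.5)), (240, np.float64(224.0)), (241, np.float64(221.0)), (242, np.float64(218.0)), (243, np.float64(214.5)), (244, np.float64(211.5)), (245, np.float64(207.5)), (246, np.float64(205.5)), (247, np.float64(201.0)), (248, None), (249, None)]
a2 big [230 246  16  14 156] [237.11 252.67]
[(232, None), (233, None), (234, None), (235, None), (236, np.float64(239.5)), (237, np.float64(236.0)), (238, np.float64(234.5)), (239, np.float64(229.8)), (240, np.float64(225.5)), (241, np.float64(223.0)), (242, np.float64(219.5)), (243, np.float64(216.5)), (244, np.float64(213.0)), (245, np.float64(209.5)), (246, np.float64(206.5)), (247, np.float64(203.2)), (248, None), (249, None)]
a3 big [230 246  16  14 159] [237.52 252.4 ]
[(232, None), (233, None), (234, None), (235, None), (236, np.float64(240.5)), (237, np.float64(236.5)), (238, np.float64(235.0)), (239, np.float64(231.0)), (240, np.float64(227.1)), (241, np.float64(223.5)), (242, np.float64(219.5)), (243, np.float64(217.0)), (244, np.float64(213.5)), (245, np.float64(209.5)), (246, np.float64(207.0)), (247, np.float64(204.5)), (248, np.float64(204.0)), (249, None)]
a4 big [230 246  16  13 155] [237.54 252.25]
[(232, None), (233, None), (234, None), (235, None), (236, np.float64(240.5)), (237, np.float64(236.5)), (238, np.float64(235.0)), (239, np.float64(231.0)), (240, np.float64(227.1)), (241, np.float64(223.5)), (242, np.float64(219.5)), (243, np.float64(217.0)), (244, np.float64(213.5)), (245, np.float64(210.5)), (246, np.float64(207.0)), (247, np.float64(204.6)), (248, np.float64(204.0)), (249, None)]
```

Call:
drive_tool:
  motion:
    - {"dp":[0,0,0.02],"delta_rot":[0,0,0],"claw":0.5}
    - {"dp":[0,0,0.02],"delta_rot":[0,0,0],"claw":0.5}
    - {"dp":[0,0,0.02],"delta_rot":[0,0,0],"claw":1.2}
    - {"dp":[0,0,0.02],"delta_rot":[0,0,0],"claw":1.6}
    - {"dp":[0,0,0.02],"delta_rot":[0,0,0],"claw":2.0}
  squeeze: 20

```text
clock: 16.27
tool_pos: [0.4731, 0.026, 0.1229]
orientation: [0.662, 0.75, 0.0, -0.0]
ft_force: [-0.5, 0.0, -0.3]
finger_gap: 0.0201
gripper_force: 0.0
```

```bash
for i in 1 2 3; do python3 look.py b$i 3; done; python3 tilt.py b1 b2 b3
```

```text
t 16.425 F [0.04 0.27 0.16] tb 0.0011 lever 7.2 tcp [0.4731 0.0259 0.1229] yaw 97.1 eff [ 0.0083  0.0005 -0.0001] gap 0.020026214045458044
t 16.625 F [ 0.23  0.04 -0.2 ] tb -0.0167 lever 83.0 tcp [0.4731 0.0259 0.1229] yaw 97.09 eff [ 0.0087  0.0009 -0.    ] gap 0.020228012858760597
t 16.825 F [-0.11 -0.12  0.12] tb 0.0028 lever 22.5 tcp [0.4731 0.0259 0.1229] yaw 97.1 eff [0.009  0.0011 0.    ] gap 0.019420603397785136
b1 big [230 248  16  13 154] [237.7  254.08]
[(232, None), (233, None), (234, None), (235, None), (236, np.float64(242.7)), (237, np.float64(239.3)), (238, np.float64(236.5)), (239, np.float64(232.5)), (240, np.float64(228.1)), (241, np.float64(225.0)), (242, np.float64(221.0)), (243, np.float64(217.0)), (244, np.float64(212.5)), (245, np.float64(208.5)), (246, np.float64(206.5)), (247, np.float64(204.5)), (248, np.float64(202.5)), (249, np.float64(200.0))]
b2 big [230 248  16  13 153] [237.65 253.92]
[(232, None), (233, None), (234, None), (235, None), (236, np.float64(242.0)), (237, np.float64(238.5)), (238, np.float64(236.5)), (239, np.float64(232.0)), (240, np.float64(226.7)), (241, np.float64(224.5)), (242, np.float64(220.5)), (243, np.float64(217.0)), (244, np.float64(213.0)), (245, np.float64(208.5)), (246, np.float64(206.5)), (247, np.float64(204.5)), (248, np.float64(202.5)), (249, np.float64(200.5))]
b3 big [230 247  16  13 152] [237.54 253.37]
[(232, None), (233, None), (234, None), (235, None), (236, np.float64(241.5)), (237, np.float64(238.3)), (238, np.float64(235.5)), (239, np.float64(232.0)), (240, np.float64(226.2)), (241, np.float64(224.0)), (242, np.float64(220.0)), (243, np.float64(216.5)), (244, np.float64(213.5)), (245, np.float64(209.0)), (246, np.float64(207.0)), (247, np.float64(205.0)), (248, np.float64(203.0)), (249, np.float64(201.0))]
```

Call:
drive_tool:
  motion:
    - {"dp":[0,0,0],"claw":2.0}
    - {"dp":[0,0,0],"claw":2.0}
    - {"dp":[0,0,0],"claw":2.0}
    - {"dp":[0,0,0],"claw":2.0}
    - {"dp":[0,0,0],"claw":2.0}

```text
$.motion[0]: bad value
```

```bash
for i in 4 5 6; do python3 look.py b$i 1|cut -c1-12; done; python3 tilt.py b4 b5 b6|grep big
python3 - <<'E'
from h import *
d=dict(np.load("a4.npz")); e=np.array([.4661,.0835,.11]); u=np.array([-.1236,.9923,0]); 
for a in (0,1,3):
    r=np.radians(a); c=e+u*(70*np.cos(r)-35*np.sin(r))/1000+np.array([0,0,-35*np.cos(r)-70*np.sin(r)])/1000; print(a,proj(d,[c]).round(2))
E
```

```text
t 16.925 F [
t 17.025 F [
t 17.125 F [
b4 big [230 247  16  13 154] [237.45 253.25]
b5 big [230 247  16  13 153] [237.44 253.21]
b6 big [230 247  16  13 153] [237.44 253.21]
0 [[236.92 253.24]]
1 [[236.97 253.46]]
3 [[237.07 253.86]]
```

Call:
drive_tool:
  motion:
    - {"dp":[0,0,0],"delta_rot":[0,0,0],"claw":3}
    - {"dp":[0,0,1.5],"delta_rot":[0,0,0],"claw":3}
    - {"dp":[0,0,4],"delta_rot":[0,0,0],"claw":3}
    - {"dp":[4,0,6.5],"delta_rot":[0,0,0],"claw":3}
    - {"dp":[9,0,7],"delta_rot":[0,0,0],"claw":3}

```text
clock: 17.8
tool_pos: [0.5649, 0.026, 0.1964]
orientation: [0.662, 0.75, 0.001, 0.002]
ft_force: [0.7, 0.4, 0.6]
finger_gap: 0.0297
gripper_force: 0.0
```

Call:
drive_tool:
  motion:
    - {"dp":[1.5,0,0],"delta_rot":[0,0,0],"claw":3}
    - {"dp":[1.5,0,0],"delta_rot":[0,0,0],"claw":3}
    - {"dp":[1.5,0,0],"delta_rot":[0,0,0],"claw":3}
    - {"dp":[1.5,0,0],"delta_rot":[0,0,0],"claw":3}
    - {"dp":[1.5,0,0],"delta_rot":[0,0,0],"claw":3}

```text
clock: 18.42
tool_pos: [0.5774, 0.0259, 0.193]
orientation: [0.662, 0.75, -0.0, -0.0]
ft_force: [-0.4, 0.8, -0.9]
finger_gap: 0.0303
gripper_force: 0.0
```

```bash
python3 - <<'E'
from bench import status,eyes
from h import *
s=status.observe(); w=eyes.snapshot("wrist"); np.savez("w3.npz",s_p=s["tool_pos"],s_q=s["orientation"],**w)
d=eyes.snapshot("side"); np.savez("sd3.npz",**d); t=eyes.snapshot("top"); np.savez("tp3.npz",**t)
T=wristT(w,s); e=np.array([.4661,.0835,.117]); u=np.array([-.1236,.9923,0])
print(s["clock"],s["tool_pos"],T[:3,3],proj(w,[e,e+.06*u,e-.08*u],T).round())
a=cv2.resize(w["img"][:,:,::-1],(400,300)); b=cv2.resize(d["img"][170:270,180:310,::-1],(400,300),interpolation=cv2.INTER_CUBIC)
cv2.imwrite("pics/w3.png",np.hstack([a,b]))
E
python3 tilt.py sd3|grep big
```

```text
18.425 [0.57743714 0.02587831 0.19300406] [0.56894747 0.09221804 0.31307574] [[102. 106.]
 [ 91.   8.]
 [116. 218.]]
sd3 big [230 247  16  13 151] [237.49 253.36]
```

View pics/w3.png

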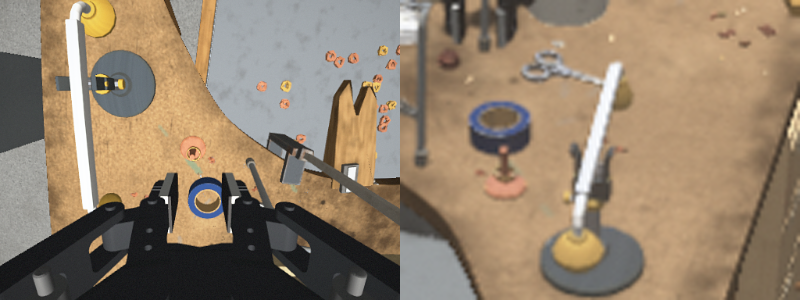

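In the left half (wrist view) the bar lies across the edge, from (75,10) to (90,208), with the cheeks at (62,83) and (100,83). In the right half (side view) it rests between the cheeks and nothing is knocked. Next I'll compute its tilt from the fitted edge lines.

```bash
cat > til2.py <<'E'
from h import *
import sys
def line(p): 
    v=cv2.fitLine(np.array(p,np.float32),cv2.DIST_HUBER,0,.01,.01).ravel(); r=(np.array(p)-v[2:])@[-v[1],v[0]]; return v,r.std()
def edge(g,r,c0,c1,th):   # subpixel first crossing
    row=g[r].astype(float); step=1 if c1>c0 else -1
    for c in range(c0,c1,step):
        if row[c]<th<=row[c+step]: return c+step*(th-row[c])/(row[c+step]-row[c])
def wrist(n,uvguess=None,yaws=(96.5,97.1,97.7)):
    d=dict(np.load(n)); s={"tool_pos":d["s_p"],"orientation":d["s_q"]}; T=wristT(d,s); g=d["img"].min(2)
    out=[]
    rows=list(range(25,80))+list(range(125,240))
    pl=[]
    for r in rows:
        c=int(round(97+(r-13)*(115-97)/(266-13))); a=edge(g,r,c-18,c+8,185)
        if a: pl.append((a,r))
    v,sd=line(pl); print(n,"left edge",v.round(4),"rms",sd.round(2),len(pl))
    p1,p2=v[2:]-v[:2]*60,v[2:]+v[:2]*60
    o,r1=ray(d,p1,T);_,r2=ray(d,p2,T); N=np.cross(r1,r2)
    for y in yaws:
        y=np.radians(y); # dir=(cos y,sin y,t): N.dir=0
        t=-(N[0]*np.cos(y)+N[1]*np.sin(y))/N[2]; print(" yaw",np.degrees(y).round(1),"tilt up at big deg",np.degrees(np.arctan(t)).round(2))
def side(n,rows=range(206,232)):
    g=np.load(n)["img"].min(2).astype(float); p=[]
    for r in rows:
        w=np.clip(g[r,228:258]-150,0,None); 
        if w.sum()>50: p.append(((w*np.arange(228,258)).sum()/w.sum(),r))
    v,sd=line(p); print(n,"side slope deg",np.degrees(np.arctan2(v[0],v[1])).round(2)%180,"col@220",(v[2]+(220-v[3])*v[0]/v[1]).round(2),sd.round(2))
if __name__=="__main__":
    for n in sys.argv[1:]: (wrist if n[0]=="w" else side)(n+".npz")
E
python3 til2.py w3 a3 a4 b1 b6 sd3
python3 - <<'E'
from h import *
d=dict(np.load("a4.npz"));e=np.array([.4661,.0835,.124])
for yaw in (97.1,98.1):
  for t in(0,3):
    y=np.radians(yaw);u=np.array([np.cos(y),np.sin(y),-np.sin(np.radians(t))])
    q=proj(d,[e+.04*u,e-.04*u]);k=q[0]-q[1];print(yaw,t,np.degrees(np.arctan2(k[0],k[1])).round(2),q.round(1).tolist())
E
```

```text
w3.npz left edge [9.09000e-02 9.95900e-01 9.57948e+01 1.74500e+02] rms 0.42 170
 yaw 96.5 tilt up at big deg -3.96
 yaw 97.1 tilt up at big deg -5.0
 yaw 97.7 tilt up at big deg -6.05
a3.npz side slope deg 164.39 col@220 241.93 0.12
a4.npz side slope deg 164.72 col@220 241.93 0.12
b1.npz side slope deg 166.18 col@220 242.0 0.1
b6.npz side slope deg 164.94 col@220 241.98 0.1
sd3.npz side slope deg 165.46 col@220 241.98 0.09
97.1 0 -15.87 [[239.1, 229.2], [244.7, 209.5]]
97.1 3 -14.89 [[239.1, 229.9], [244.7, 208.8]]
98.1 0 -14.29 [[239.4, 229.3], [244.4, 209.5]]
98.1 3 -13.4 [[239.4, 230.0], [244.4, 208.8]]
```

The evidence agrees that it rests about 4.5° down on the big side, which is roughly 1.7 mm off. I'm going back to regrip and shift the bar 1.7 mm away from the big end.

Call:
drive_tool:
  motion:
    - {"dp":[-4,0,0],"delta_rot":[0,0,0],"claw":3}
    - {"dp":[-8,0,0],"delta_rot":[0,0,0],"claw":3}
    - {"dp":[-10.5,0,0],"delta_rot":[0,0,0],"claw":3}
    - {"dp":[-10.5,0,0],"delta_rot":[0,0,0],"claw":3}
    - {"dp":[-10.5,0,-2],"delta_rot":[0,0,0],"claw":3}

```text
clock: 19.2
tool_pos: [0.4754, 0.026, 0.1743]
orientation: [0.662, 0.749, 0.002, 0.002]
ft_force: [0.4, 0.2, 0.1]
finger_gap: 0.0295
gripper_force: 0.0
```

Call:
drive_tool:
  motion:
    - {"dp":[0,0,-2],"delta_rot":[0,0,0],"claw":3}
    - {"dp":[0,0,-4],"delta_rot":[0,0,0],"claw":3}
    - {"dp":[0,0,-4.6],"delta_rot":[0,0,0],"claw":3}
    - {"dp":[0,0,-4.6],"delta_rot":[0,0,0],"claw":3}
    - {"dp":[0,0,-4.6],"delta_rot":[0,0,0],"claw":2}

```text
clock: 19.82
tool_pos: [0.4739, 0.0261, 0.1276]
orientation: [0.662, 0.749, 0.001, 0.0]
ft_force: [-1.0, -0.2, 1.1]
finger_gap: 0.0201
gripper_force: 0.0
```

Call:
drive_tool:
  motion:
    - {"dp":[0,0,0],"delta_rot":[0,0,0],"claw":1.6}
    - {"dp":[0,0,0],"delta_rot":[0,0,0],"claw":1.2}
    - {"dp":[0,0,0],"delta_rot":[0,0,0],"claw":0.5}
    - {"dp":[0,0,0],"delta_rot":[0,0,0],"claw":0.5}
    - {"dp":[0,0,0],"delta_rot":[0,0,0],"claw":0.5}
  squeeze: 50

```text
clock: 20.45
tool_pos: [0.4731, 0.0259, 0.127]
orientation: [0.662, 0.749, 0.0, 0.0]
ft_force: [-0.6, -1.0, 2.5]
finger_gap: 0.0088
gripper_force: 50.7
```

```bash
python3 look.py c1 3; python3 tilt.py c1|grep big; python3 til2.py c1
```

```text
t 20.6 F [ 0.09 -1.1   2.75] tb 0.0843 lever 30.6 tcp [0.4731 0.0259 0.127 ] yaw 97.09 eff [ 0.0304 -0.2479 -0.047 ] gap 0.009003944692242066
c1 big [230 247  16  13 152] [237.54 253.37]
c1.npz side slope deg 165.61 col@220 242.02 0.12
```

Call:
drive_tool:
  motion:
    - {"dp":[0,0,0.2],"delta_rot":[0,0,0],"claw":0.5}
    - {"dp":[0.02,-0.17,0.3],"delta_rot":[0,0,0],"claw":0.5}
    - {"dp":[0.02,-0.17,0.3],"delta_rot":[0,0,0],"claw":0.5}
    - {"dp":[0.02,-0.17,0.2],"delta_rot":[0,0,0],"claw":0.5}
    - {"dp":[0.02,-0.17,0.1],"delta_rot":[0,0,0],"claw":0.5}

```text
clock: 21.28
tool_pos: [0.4732, 0.0242, 0.1278]
orientation: [0.662, 0.75, -0.0, -0.0]
ft_force: [-0.5, -1.2, -1.7]
finger_gap: 0.009
gripper_force: 50.3
```

Call:
drive_tool:
  motion:
    - {"dp":[0,0,-0.03],"delta_rot":[0,0,0],"claw":0.5}
    - {"dp":[0,0,-0.05],"delta_rot":[0,0,0],"claw":0.5}
    - {"dp":[0,0,-0.05],"delta_rot":[0,0,0],"claw":0.5}
    - {"dp":[0,0,-0.05],"delta_rot":[0,0,0],"claw":0.5}
    - {"dp":[0,0,-0.05],"delta_rot":[0,0,0],"claw":0.5}

```text
clock: 21.9
tool_pos: [0.4733, 0.0242, 0.1275]
orientation: [0.662, 0.749, 0.0, 0.0]
ft_force: [-0.3, -0.6, 0.2]
finger_gap: 0.0089
gripper_force: 50.5
```

```bash
python3 look.py c2 4; python3 tilt.py c2|grep big; python3 til2.py c2
```

```text
t 22.1 F [-1.05 -0.79  0.69] tb -0.0979 lever -141.3 tcp [0.4733 0.0242 0.1274] yaw 97.1 eff [-0.0874 -0.3321 -0.0526] gap 0.009289820766373226
c2 big [230 247  16  13 153] [237.75 252.85]
c2.npz side slope deg 165.95 col@220 242.0 0.12
```

Call:
drive_tool:
  motion:
    - {"dp":[0,0,0.01],"delta_rot":[0,0,0],"claw":0.5}
    - {"dp":[0,0,0.01],"delta_rot":[0,0,0],"claw":1.2}
    - {"dp":[0,0,0.01],"delta_rot":[0,0,0],"claw":1.6}
    - {"dp":[0,0,0.01],"delta_rot":[0,0,0],"claw":2.2}
    - {"dp":[0,0,0.01],"delta_rot":[0,0,0],"claw":3}
  squeeze: 20

```text
clock: 22.78
tool_pos: [0.4733, 0.0242, 0.1275]
orientation: [0.662, 0.75, 0.0, 0.0]
ft_force: [0.3, -0.4, 0.2]
finger_gap: 0.0301
gripper_force: 0.0
```

Call:
drive_tool:
  motion:
    - {"dp":[0,0,0],"delta_rot":[0,0,0],"claw":3}
    - {"dp":[0,0,1.5],"delta_rot":[0,0,0],"claw":3}
    - {"dp":[0,0,4],"delta_rot":[0,0,0],"claw":3}
    - {"dp":[4,0,6.0],"delta_rot":[0,0,0],"claw":3}
    - {"dp":[9,0,6.6],"delta_rot":[0,0,0],"claw":3}

```text
clock: 23.4
tool_pos: [0.5649, 0.0242, 0.1966]
orientation: [0.662, 0.75, 0.001, 0.001]
ft_force: [0.3, 0.6, -0.2]
finger_gap: 0.03
gripper_force: 0.0
```

Call:
drive_tool:
  motion:
    - {"dp":[1.5,0.2,0],"delta_rot":[0,0,0],"claw":3}
    - {"dp":[1.5,0.2,0],"delta_rot":[0,0,0],"claw":3}
    - {"dp":[1.5,0.2,0],"delta_rot":[0,0,0],"claw":3}
    - {"dp":[1.5,0.2,0],"delta_rot":[0,0,0],"claw":3}
    - {"dp":[1.5,0.2,0],"delta_rot":[0,0,0],"claw":3}

```text
clock: 24.02
tool_pos: [0.5776, 0.0261, 0.1936]
orientation: [0.662, 0.75, -0.0, -0.0]
ft_force: [-0.0, 0.0, 0.2]
finger_gap: 0.0299
gripper_force: 0.0
```

```bash
cat > see.py <<'E'
from bench import status,eyes
from h import *
import sys
n=sys.argv[1]
s=status.observe(); w=eyes.snapshot("wrist"); np.savez("w"+n+".npz",s_p=s["tool_pos"],s_q=s["orientation"],**w)
d=eyes.snapshot("side"); np.savez("sd"+n+".npz",**d); print(s["clock"],s["tool_pos"])
E
python3 see.py 4; python3 til2.py w3 w4 sd3 sd4; python3 tilt.py sd3 sd4|grep big
```

```text
24.025 [0.57762949 0.02610456 0.19357256]
w3.npz left edge [9.09000e-02 9.95900e-01 9.57948e+01 1.74500e+02] rms 0.42 170
 yaw 96.5 tilt up at big deg -3.96
 yaw 97.1 tilt up at big deg -5.0
 yaw 97.7 tilt up at big deg -6.05
w4.npz left edge [1.249000e-01 9.922000e-01 9.393040e+01 1.395678e+02] rms 0.95 170
 yaw 96.5 tilt up at big deg 0.49
 yaw 97.1 tilt up at big deg -0.57
 yaw 97.7 tilt up at big deg -1.62
sd3.npz side slope deg 165.46 col@220 241.98 0.09
sd4.npz side slope deg 164.46 col@220 241.99 0.1
sd3 big [230 247  16  13 151] [237.49 253.36]
sd4 big [230 246  16  13 155] [237.37 252.01]
```

```bash
sed -i 's/    v,sd=line(pl); print(n,"left/    v,sd=line(pl)\n    for k in range(4):\n        r=abs((np.array(pl)-v[2:])@[-v[1],v[0]]); pl=[p for p,q in zip(pl,r) if q<max(.35,1.5*sd if k<2 else .35)]; v,sd=line(pl)\n    print(n,"left/' til2.py; python3 see.py 5; python3 til2.py w3 w4 w5 sd5; python3 tilt.py sd5|grep big
python3 - <<'E'
import numpy as np
for n in("w4","w5"):
    g=np.load(n+".npz")["img"].min(2)
    for r in (30,60,140,180,220,240): print(n,r,g[r,80:125].tolist()) if n=="w5" else 0
E
```

```text
24.125 [0.57792315 0.02615861 0.19356755]
w3.npz left edge [8.78000e-02 9.96100e-01 8.99219e+01 1.11200e+02] rms 0.19 98
 yaw 96.5 tilt up at big deg -2.94
 yaw 97.1 tilt up at big deg -3.98
 yaw 97.7 tilt up at big deg -5.03
w4.npz left edge [  0.123    0.9924  90.1334 110.5   ] rms 0.17 81
 yaw 96.5 tilt up at big deg 0.9
 yaw 97.1 tilt up at big deg -0.15
 yaw 97.7 tilt up at big deg -1.2
w5.npz left edge [1.25100e-01 9.92100e-01 9.14712e+01 1.25500e+02] rms 0.17 78
 yaw 96.5 tilt up at big deg 0.75
 yaw 97.1 tilt up at big deg -0.3
 yaw 97.7 tilt up at big deg -1.35
sd5.npz side slope deg 164.63 col@220 241.96 0.09
sd5 big [230 246  16  13 155] [237.35 251.94]
w5 30 [194, 249, 248, 247, 247, 247, 247, 247, 246, 247, 248, 248, 247, 247, 253, 222, 109, 104, 104, 107, 94, 79, 77, 75, 75, 79, 84, 84, 77, 77, 81, 84, 82, 85, 87, 82, 86, 80, 81, 78, 80, 77, 81, 79, 82]
w5 60 [98, 101, 103, 104, 255, 250, 249, 249, 249, 249, 249, 249, 250, 250, 250, 249, 249, 252, 232, 110, 109, 111, 108, 107, 106, 106, 106, 102, 109, 106, 112, 111, 108, 106, 104, 106, 109, 111, 120, 125, 127, 125, 124,
[... 230 characters left out ...]
0, 123, 119]
w5 180 [85, 92, 101, 95, 99, 109, 110, 114, 117, 118, 120, 118, 120, 117, 109, 110, 118, 113, 141, 253, 252, 252, 252, 252, 252, 253, 253, 253, 252, 252, 253, 254, 245, 129, 121, 119, 113, 113, 114, 111, 110, 115, 123, 125, 120]
w5 220 [102, 109, 105, 106, 101, 97, 103, 101, 99, 109, 114, 112, 105, 105, 109, 111, 115, 117, 115, 112, 110, 110, 115, 112, 160, 254, 252, 252, 252, 253, 253, 253, 253, 252, 252, 252, 255, 252, 164, 117, 117, 117, 116, 113, 112]
w5 240 [92, 98, 96, 95, 95, 100, 104, 103, 112, 115, 105, 111, 117, 114, 111, 111, 112, 107, 110, 107, 100, 106, 107, 108, 107, 113, 114, 197, 254, 252, 252, 253, 253, 253, 253, 252, 252, 252, 253, 255, 242, 125, 116, 119, 117]
```

```bash
cat > til3.py <<'E'
from til2 import *
for n in sys.argv[1:]:
    d=dict(np.load(n+".npz")); s={"tool_pos":d["s_p"],"orientation":d["s_q"]}; T=wristT(d,s); g=d["img"].min(2); o=[]
    for sg in (1,-1):
        V=[]
        for r in list(range(40,80))+list(range(125,235)):
            w=np.where(g[r,60:130]>215)[0]+60
            if len(w)<9 or len(w)>18: continue
            a=edge(g,r,w[0]-2,w[0]+2,180) if sg>0 else edge(g,r,w[-1]+2,w[-1]-2,180)
            if a: V.append(ray(d,(a,r),T)[1])
        V=np.array(V); V/=np.linalg.norm(V,axis=1)[:,None]
        for k in range(3):
            N=np.linalg.svd(V)[2][2]; e=abs(V@N); V=V[e<max(2.5*np.median(e),1e-4)]
        y=np.radians(97.1); t=-(N[0]*np.cos(y)+N[1]*np.sin(y))/N[2]; o+=[np.degrees(np.arctan(t)).round(2),(e.std()*286).round(2),len(V)]
    print(n,"tilt@97.1: left",o[:3],"right",o[3:])
E
python3 til3.py w3 w4 w5; python3 see.py 6; python3 til3.py w6; python3 tilt.py sd6|grep big
```

```text
w3 tilt@97.1: left [np.float64(-3.99), np.float64(0.04), 129] right [np.float64(-3.77), np.float64(0.02), 119]
w4 tilt@97.1: left [np.float64(-0.26), np.float64(0.04), 122] right [np.float64(-0.03), np.float64(0.02), 118]
w5 tilt@97.1: left [np.float64(-0.2), np.float64(0.05), 129] right [np.float64(0.07), np.float64(0.02), 118]
24.225 [0.57814823 0.02618809 0.19355705]
w6 tilt@97.1: left [np.float64(-0.17), np.float64(0.04), 128] right [np.float64(0.09), np.float64(0.02), 123]
sd6 big [230 246  16  13 156] [237.38 252.04]
```

```bash
python3 -c "
from bench import order; print(order.sign_off())"
```

```text
the job is handed in; nothing more can be done
None
```

The bar now rests by itself on the steel edge between the cheeks, measured level to within about 1° and still, with the gripper clear and the job handed in at about 24 s.

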